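# Load the curing tray and slide it home

## Robot

A 7-joint arm with a two-finger parallel gripper is mounted at the origin on the work surface. World frame = base frame: x ahead of the robot, y to its left, z up, the work surface at z = 0. Lengths are in mm, angles in degrees, forces in N, time in s.
With the tool pointing down it reaches from about 400 to 850 mm from the base axis. Payload 4.5 kg.
Tool frame: the origin (TCP) lies on the centre line of the jaws, within the pads' length; the fingertips stand r.nose_length ahead of it and the grasp point (between the pads) lies 8 mm behind it (r.nose_length is the distance from the TCP to the fingertips, in mm); z points along the fingers, y is the line along which they close (so a half turn about z gives the same grasp; the last joint's range is limited). The gripper opens to 85 mm and grips with 20 to 120 N. Pads are 22 mm wide; open, the fingers measure 114 mm over their backs; the gripper's body (76 mm by 85 mm) begins 54 mm behind the grasp point. The pads swing forward as they close: fully open they stand 13 mm farther back than shut.
Start: joints at [69.316, 39.483, -11.15, 89.685, 9.013, 51.709, -12.324], TCP at [240.42, -576.933, 242.317] pointing down, gripper open.
Joint ranges: [-172.22, 172.22], [-26.19, 119.32], [-84.43, 86.54], [7.71, 146.69], [-57.33, 237.33], [2.42, 119.75], [-152.13, 152.13]. Speed limits (degrees/s): [147.25, 147.25, 180, 180, 180, 180, 180].

## Interface

Orientations are given as [roll, pitch, yaw] about the fixed x, y, z axes, in that order (R = Rz(yaw) Ry(pitch) Rx(roll)).
In Python, from cell import monitor, imaging, r, nets gives the robot as it stands. The module is installed in compiled form; this text tells all that it offers.
- The arm moves only by the shell command python3 -m creep 'ROWS' [FORCE]. ROWS is JSON, a list of rows, each an object of numbers: "grip": the finger opening in cm, from 0 to 8.54; "x", "y", "z": the shift along the tool's x, y, z in cm; "wx", "wy", "wz": the turn, a rotation vector about the tool's x, y, z in degrees. A call has 1 to 12 rows; each row shifts and turns the commanded pose from where the row before left it, along the tool's axes as they then stand; what a row does not reach is not made up. A row lasts 1/10 s, in which the tool goes at most 50 mm and 8.59 degrees, less where a joint would pass 70% of its speed; a pose out of reach is approached as far as the arm can. A call with a gripper value outside its range is refused whole. The fingers move at their own pace and stop on an object; FORCE is the grip in N (left out, the last holds). Time passes only in rows, so rows that do not move let the fingers close. It gives the time, the measured TCP pose, the force, the opening and the grip force at its end, in the units of the state.
- monitor.state(): the state, without advancing time (a new reading comes with each control period).
- imaging.grab_frame(name): name is "scene" or "top" or "wrist"; returns a dict with "frame" (480x640x3 uint8, red, green, blue), "mtx" (3x3 intrinsics, pixels), "origin" and "orientation" of the camera in the world. Camera axes: x right, y up, looking along -z (the intrinsics and any distortion apply to the point x, -y, -z); pixel columns grow to the right and rows downward; lengths in mm; the calibration is good to about 2 mm. A picture is of the moment at which its call begins. There is no depth.
- r.finish_job(): hands the job in; it is judged then, once.
Trained networks look in a picture, given as the dict that the camera call returned (one of the last four; its "shot" number tells which), for a name from the list of things; names that differ only in an ending like _2 or _b are one class to them, and where a whole thing is asked for, a point or a joint stands for the part that bears it (a point fixed in the world has none). Each returns a list of dicts, best first, with "p" (0 to 1); they miss things now and then, are a little off and sometimes report something else, mostly with a low value. They report only what shows in the picture. A call takes as long as a camera call.
- nets.cut_out(name, picture): "region" (480x640 bool, what is visible of it) and "box" ([left, top, width, height] in pixels, round what is visible of it).
- nets.pinpoint(name, picture): "location" ([column, row] in pixels: a listed point, or the origin of a listed thing).
The state is a dict: "time": time; "joint_positions": joint angles; "qvel": joint speeds; "tau": joint torques, N m; "tool_pos": TCP position; "ee_rot": TCP orientation; "contact_force": force on the tool from outside, world axes, zero at the start; "moment": the same for the moment, N m; "width": finger opening in mm; "gripper_force": force on a finger pad.
Only numpy, scipy, OpenCV 4.12 (cv2) and the standard library are available. Lean on these libraries where they do the work, as an engineer would, in place of code of your own. Each camera call takes 0.05 s, during which the arm holds its last target. There are 200 camera calls.

## Task

Stand the two loose concrete pots in the two empty outlined squares of the plywood tray, so that all three pots stand upright in one neat row across it. Then slide the loaded tray along its guides fully home against the stop inside the green curing box; it jams in its wooden guides when pushed off-centre, so push along its centre line. Leave the other things on the bench where they are, and let no pot tip over.

Things in the scene. Friction and masses are not known exactly. Their poses are not given: they have to be found in the camera images.
- station: Curing box and guide track, fixed to the bench: 400 mm long (x), 270 mm wide (y). Origin: centre of its underside. Its x axis is the way the tray slides home (roughly to the robot's left). Grey bed, top at z = 14 mm. Raw grabby wooden guides at both sides, under steel lips (top z = 38 mm, reaching in to 110 mm from the centre line) that stop the tray being lifted out
- box_home (a point): Where the tray's origin lies when it is home against the black stop: x = 130 mm, y = 0, z = 14 mm of the station, whose axes it has. Above it stands the green box, from x = 80 to 200 mm of the station, 270 mm wide, front open, with a clear flat roof (underside 110 mm, top 116 mm above the bench)
- tray: Plywood tray, loose in the guides with 1.5 mm play each side: deck 80 mm long (x), 236 mm wide (y), 12 mm thick, about 0.5 kg; axes parallel to the station's. Origin: centre of the deck's underside. Starts 160 to 195 mm short of home. Three blue 64 mm outlined squares side by side on it, at y = -68 mm (holds pot_c), 0 and +68 mm (empty)
- push_bar (a point): Centre of the red push bar behind the deck, at x = -110 mm, y = 0, z = 32 mm of the tray, whose axes it has. Bar 200 mm long (y), 14 mm thick (x), 24 mm tall (top 58 mm above the bench). Pushed within 15 mm of its middle the tray slides with 3 to 10 N; pushed 50 mm or more off the middle it jams however hard the push. At home it is 53 mm outside the box
- bay_mid (a point): Centre of the middle outlined square, on the deck's top face (26 mm above the bench), empty at the start. Axes as the tray's
- bay_near (a point): Centre of the outlined square nearest the robot, on the deck's top face (26 mm above the bench), empty at the start. Axes as the tray's
- pot_a: grey concrete plant pot, straight round cylinder 60 mm outside diameter, 60 mm tall, open on top with 7 mm wall, about 0.26 kg. Origin: centre of its underside, z up. Starts standing on the bench to the robot's right, among other things
- pot_b: grey concrete plant pot, straight round cylinder 60 mm outside diameter, 60 mm tall, open on top with 7 mm wall, about 0.26 kg. Origin: centre of its underside, z up. Starts standing on the bench to the robot's right, among other things
- pot_c: grey concrete plant pot, straight round cylinder 60 mm outside diameter, 60 mm tall, open on top with 7 mm wall, about 0.26 kg. Origin: centre of its underside, z up. Already stands on the tray, in the outlined square farthest from the robot; it leaves a gap of some 8 mm to a pot in the next square, so the fingers fit only fore and aft (along tray x) of a pot in the row
- block: bystander: reddish-brown fired clay block 85 x 55 x 40 mm, loose. Origin: centre of its underside
- tin: bystander: green closed tin with white lid, 66 mm diameter, 85 mm tall, loose. Origin: centre of its underside
- cup: bystander: red open plastic cup, 68 mm across the rim, 85 mm tall, loose. Origin: centre of its underside
- bowl: bystander: white mixing bowl, 170 mm across, 60 mm tall, loose. Origin: centre of its underside

How it is judged:
By the outcome, as a careful person would: the job done as asked, in the order asked, and still so for the second after the job is handed in, with the robot touching nothing.
It also fails if it takes over 72 s, if anything falls off the work surface, if the arm or the gripper's body presses on something with over 40 N, if the wrist force passes 120 N, or if a joint passes its speed limit or range.

## Working session

There is one attempt and no reset: what is moved stays moved. The work goes in short steps, Python scripts to look and compute and a shell command to move; the robot and the scene stay as the last step left them, time stands still between calls to the robot, and variables do not carry over. Pictures are saved under pics/ and viewed, at most 10 in all, crops included, and the job is handed in when it is done.

```bash
mkdir -p pics; cat > h.py <<'E'
import numpy as np, cv2
from scipy.spatial.transform import Rotation as R
from cell import monitor, imaging, r, nets
def rot(o):
    o=np.array(o,float)
    if o.shape==(3,3): return o
    if o.size==4: return R.from_quat(o).as_matrix()
    return R.from_euler('xyz',o,degrees=True).as_matrix()
def ray(f,px,z):
    d=np.linalg.inv(np.array(f['mtx']))@[px[0],px[1],1]
    d=rot(f['orientation'])@[d[0],-d[1],-d[2]]
    o=np.array(f['origin']); return o+d*(z-o[2])/d[2]
def proj(f,P):
    c=rot(f['orientation']).T@(np.array(P)-f['origin']); v=np.array(f['mtx'])@[c[0],-c[1],-c[2]]
    return v[:2]/v[2]
def save(f,n): cv2.imwrite('pics/'+n,f['frame'][:,:,::-1])
E
python3 - <<'E'
from h import *
s=monitor.state(); print({k:np.round(v,2).tolist() for k,v in s.items()}, r.nose_length)
Z=dict(station=0,box_home=14,tray=14,push_bar=46,bay_mid=26,bay_near=26,pot_a=0,pot_c=26,block=0,tin=0,cup=0,bowl=0)
for n in ['top','scene','wrist']:
    f=imaging.grab_frame(n); save(f,n+'0.png')
    if n=='top': print({k:np.array(v).round(2).tolist() for k,v in f.items() if k!='frame'})
    for k,z in Z.items():
        for d in nets.pinpoint(k,f)[:4]:
            if d['p']>.2: print(n,k,round(d['p'],2),np.round(d['location']),ray(f,d['location'],z).round()[:2])
E
```

```text
{'time': 0.0, 'joint_positions': [69.32, 39.53, -11.15, 89.75, 9.01, 51.71, -12.32], 'qvel': [-0.14, -0.01, 0.03, -0.05, 0.01, 0.01, 0.08], 'tau': [0.0, -53.96, -1.27, -15.85, 0.01, 0.01, 0.0], 'tool_pos': [240.09, -576.32, 241.47], 'ee_rot': [-179.89, 0.01, 22.62], 'contact_force': [-0.07, -0.54, 0.47], 'moment': [-0.01, -0.0, -0.01], 'gripper_force': 0.0, 'width': 85.7} 11.0
{'mtx': [[545.0, 0.0, 317.23], [0.0, 545.0, 241.76], [0.0, 0.0, 1.0]], 'origin': [178.1, 56.55, 1372.42], 'orientation': [11.97, 0.29, -91.4], 'shot': 1}
top station 0.76 [307. 226.] [513.  82.]
top station 0.34 [364. 216.] [535. -68.]
top station 0.26 [324. 246.] [457.  40.]
top station 0.21 [151. 280.] [380. 481.]
top tray 0.96 [323. 219.] [526.  40.]
top push_bar 0.87 [363. 213.] [531. -61.]
top bay_mid 0.91 [318. 218.] [524.  53.]
top bay_mid 0.67 [308. 225.] [508.  80.]
top bay_near 0.96 [324. 247.] [450.  38.]
top pot_a 0.92 [446. 240.] [ 466. -275.]
top pot_a 0.77 [316. 195.] [594.  56.]
top pot_a 0.73 [448. 194.] [ 587. -290.]
top pot_c 0.92 [446. 240.] [ 461. -269.]
top pot_c 0.77 [316. 195.] [586.  56
[... 293 characters left out ...]
r 0.89 [270. 213.] [522. -67.]
scene bay_mid 0.68 [291. 247.] [516.  52.]
scene bay_near 0.92 [308. 233.] [450.  36.]
scene bay_near 0.54 [296. 253.] [513.  79.]
scene pot_a 0.93 [267. 261.] [593.  46.]
scene pot_a 0.81 [220. 177.] [ 586. -291.]
scene pot_a 0.6 [256. 161.] [ 459. -293.]
scene pot_c 0.93 [267. 261.] [598.  59.]
scene pot_c 0.81 [220. 177.] [ 591. -272.]
scene pot_c 0.6 [256. 161.] [ 466. -274.]
scene block 0.93 [210. 153.] [ 573. -397.]
scene block 0.29 [289. 247.] [514.  38.]
scene tin 0.97 [244. 142.] [ 458. -382.]
scene cup 0.84 [295. 115.] [ 256. -403.]
scene bowl 0.65 [414. 353.] [376. 484.]
scene bowl 0.35 [308. 233.] [443.  21.]
wrist cup 0.87 [149. 120.] [ 255. -394.]
```

View pics/top0.png

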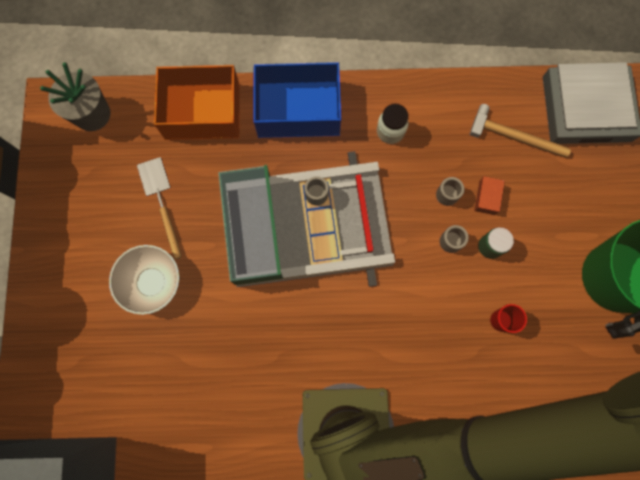

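View pics/scene0.png

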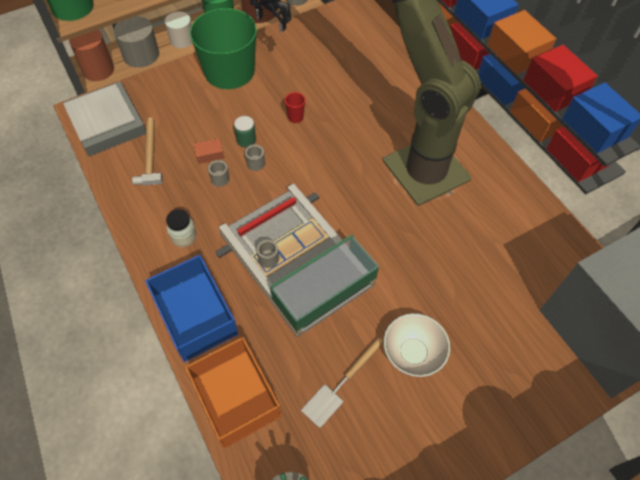

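The top view shows two loose pots at (455,237) and (451,190), with the tin at (496,242) and the block at (490,195). Pot_c is in the far square (316,190), the empty squares are at (321,220) and (324,247), and the red bar is at (365,213). Next I'll go above the pots.

```bash
cat >> h.py <<'E'
def go(x,y,z,yaw=None):
    "remaining shift in cm along tool axes, and wz"
    s=monitor.state(); Rm=rot(s['ee_rot']); d=Rm.T@(np.array([x,y,z])-s['tool_pos'])/10
    w=(R.from_matrix(Rm.T)*R.from_euler('xyz',[180,0,s['ee_rot'][2] if yaw is None else yaw],degrees=True)).as_rotvec(degrees=True)
    print('t',round(s['time'],2),'pos',np.round(s['tool_pos'],1),'rpy',np.round(s['ee_rot'],1),'F',np.round(s['contact_force'],1),'w',round(s['width'],1),'| shift cm',d.round(2),'turn',w.round(1))
E
python3 -m creep '[{"x":3.75,"y":-1.6},{"x":3.75,"y":-1.6},{"x":3.75,"y":-1.6},{"x":3.75,"y":-1.6},{"x":3.75,"y":-1.6},{"x":3.75,"y":-1.6},{"x":3.75,"y":-1.6},{"x":3.75,"y":-1.6},{"x":3.75,"y":-1.6},{"x":3.75,"y":-1.6},{"wz":7.3},{"wz":7.3}]'
python3 - <<'E'
from h import *
go(525,-285,242,8)
f=imaging.grab_frame('wrist'); save(f,'w1.png'); print(f['origin'],f['orientation'])
t=imaging.grab_frame('top'); c=imaging.grab_frame('scene')
Z=dict(pot_a=0,tin=0,block=0)
for n,q in (('w',f),('t',t),('c',c)):
  for k,z in Z.items():
    for d in nets.pinpoint(k,q)[:3]:
        if d['p']>.3: print(n,k,round(d['p'],2),np.round(d['location']),ray(q,d['location'],z).round()[:2])
# pot tops via masks (rim centre at z=60) in wrist
for k,z in (('pot_a',60),('tin',85)):
  for d in nets.cut_out(k,f)[:3]:
    print(k,round(d['p'],2),d['box'])
E
```

```text
t 1.95 pos [ 240.4 -576.9  242.3] rpy [180.   -0.   22.6] F [-0.  -0.4  0.4] w 85.4 | shift cm [ 3.749e+01 -1.601e+01  3.000e-02] turn [ 0.  -0.  14.6]
[ 307.02399554 -548.82919831  374.64182416] [-1.64384176e+01 -4.57577047e-02 -6.73762197e+01]
t pot_a 0.85 [315. 197.] [590.  59.]
t pot_a 0.8 [446. 195.] [ 585. -285.]
t pot_a 0.64 [446. 241.] [ 462. -275.]
t tin 0.97 [491. 243.] [ 453. -389.]
t block 0.88 [487. 201.] [ 566. -389.]
c pot_a 0.95 [254. 161.] [ 462. -298.]
c pot_a 0.81 [220. 179.] [ 589. -285.]
c pot_a 0.81 [271. 258.] [577.  43.]
c tin 0.89 [242. 142.] [ 465. -385.]
c tin 0.36 [294. 255.] [514.  69.]
c block 0.6 [210. 152.] [ 571. -397.]validation failed for argument at $[0]...
```

```bash
python3 -m creep '[{"grip":8.5,"x":3.75,"y":-1.6,"z":0,"wx":0,"wy":0,"wz":0}]'; python3 -m creep --help | head -20
```

```text
time: 2.75
tool_pos: [263.0, -552.3, 242.1]
ee_rot: [179.9, 0.3, 22.0]
contact_force: [0.6, -0.7, -0.1]
width: 85.1
gripper_force: 0.0invalid input: not JSON, or not a number
```

```bash
python3 -m creep '[{"grip":8.5,"x":3.4,"y":-1.45,"z":0,"wx":0,"wy":0,"wz":0},{"grip":8.5,"x":3.4,"y":-1.45,"z":0,"wx":0,"wy":0,"wz":0},{"grip":8.5,"x":3.4,"y":-1.45,"z":0,"wx":0,"wy":0,"wz":0},{"grip":8.5,"x":3.4,"y":-1.45,"z":0,"wx":0,"wy":0,"wz":0},{"grip":8.5,"x":3.4,"y":-1.45,"z":0,"wx":0,"wy":0,"wz":0},{"grip":8.5,"x":3.4,"y":-1.45,"z":0,"wx":0,"wy":0,"wz":0},{"grip":8.5,"x":3.4,"y":-1.45,"z":0,"wx":0,"wy":0,"wz":0},{"grip":8.5,"x":3.4,"y":-1.45,"z":0,"wx":0,"wy":0,"wz":0},{"grip":8.5,"x":3.4,"y":-1.45,"z":0,"wx":0,"wy":0,"wz":0},{"grip":8.5,"x":3.4,"y":-1.45,"z":0,"wx":0,"wy":0,"wz":0},{"grip":8.5,"x":0,"y":0,"z":0,"wx":0,"wy":0,"wz":7.3},{"grip":8.5,"x":0,"y":0,"z":0,"wx":0,"wy":0,"wz":7.3}]'
python3 - <<'E'
from h import *
go(525,-285,242,8)
f=imaging.grab_frame('wrist'); save(f,'w1.png'); print(f['origin'],f['orientation'])
for k,z in (('pot_a',60),('tin',85)):
  for d in nets.cut_out(k,f)[:3]: print(k,round(d['p'],2),d['box'])
  for d in nets.pinpoint(k,f)[:3]: print(k,round(d['p'],2),np.round(d['location']),ray(f,d['location'],0).round()[:2])
E
```

```text
time: 3.95
tool_pos: [528.2, -281.3, 242.2]
ee_rot: [-180.0, -0.0, 7.9]
contact_force: [-0.1, 0.1, -0.1]
width: 85.1
gripper_force: 0.0
t 3.95 pos [ 528.2 -281.3  242.2] rpy [-180.    -0.     7.9] F [-0.1  0.1 -0.1] w 85.1 | shift cm [-0.37  0.32  0.02] turn [-0.  -0.  -0.1]
[ 599.54919624 -270.97896557  374.62558092] [-1.63796726e+01 -3.04526151e-02 -8.20741881e+01]
pot_a 0.82 [297.7, 113.8, 71.2, 73.4]
pot_a 0.57 [281.9, 242.8, 65.5, 73.7]
pot_a 0.71 [313. 266.] [ 462. -286.]
pot_a 0.68 [332. 148.] [ 587. -287.]
pot_a 0.53 [377. 435.] [ 250. -395.]
tin 0.68 [370.6, 264.6, 72.0, 95.0]
tin 0.87 [400. 290.] [ 447. -384.]
```

View pics/w1.png

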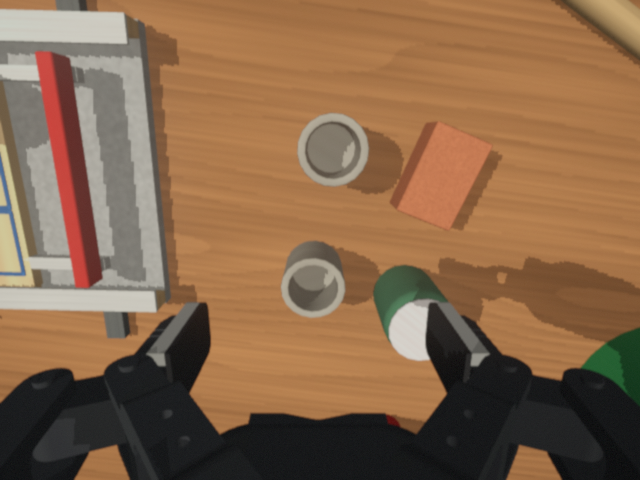

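The wrist view shows the far pot's rim at (333,149), the near pot's rim at (313,286), the tin lid at (420,330) and the red bar running from (47,53) to (88,285).

```bash
python3 - <<'E'
from h import *
f=imaging.grab_frame('wrist')
for n,p,z in (('B',(333,149),60),('A',(313,286),60),('tin',(420,330),85),('bar1',(45,53),58),('bar2',(88,285),58),('guide far end',(127,12),38),('guide near end',(160,291),38)): print(n,ray(f,p,z).round(1)[:2])
go(588,-286,120,8)
E
```

```text
B [ 586.9 -287.5]
A [ 462.8 -288.1]
tin [ 445.3 -386.2]
bar1 [626.8 -54.5]
bar2 [433.5 -81.3]
guide far end [ 668.5 -108. ]
guide near end [ 426.6 -139.6]
t 4.25 pos [ 526.8 -283.4  242.3] rpy [180.   -0.    8.1] F [ 0.2 -0.3 -0.1] w 85.2 | shift cm [ 6.02  1.12 12.24] turn [ 0.  -0.   0.1]
```

```bash
python3 -m creep '[{"grip":8.0,"x":2.95,"y":0.62,"z":4,"wx":0,"wy":0,"wz":0},{"grip":8.0,"x":2.95,"y":0.62,"z":4,"wx":0,"wy":0,"wz":0},{"grip":8.0,"x":0,"y":0,"z":4,"wx":0,"wy":0,"wz":0},{"grip":8.0,"x":0,"y":0,"z":3.5,"wx":0,"wy":0,"wz":0},{"grip":8.0,"x":0,"y":0,"z":3,"wx":0,"wy":0,"wz":0},{"grip":8.0,"x":0,"y":0,"z":2.2,"wx":0,"wy":0,"wz":0},{"grip":8.0,"x":0,"y":0,"z":0,"wx":0,"wy":0,"wz":0},{"grip":5.5,"x":0,"y":0,"z":0,"wx":0,"wy":0,"wz":0},{"grip":5.5,"x":0,"y":0,"z":0,"wx":0,"wy":0,"wz":0},{"grip":5.5,"x":0,"y":0,"z":0,"wx":0,"wy":0,"wz":0},{"grip":5.5,"x":0,"y":0,"z":0,"wx":0,"wy":0,"wz":0},{"grip":5.5,"x":0,"y":0,"z":0,"wx":0,"wy":0,"wz":0}]' 40
python3 -c "
from h import *
go(513,-30,135,7.7)"
```

```text
time: 5.45
tool_pos: [588.1, -287.7, 37.1]
ee_rot: [179.9, -0.1, 8.0]
contact_force: [-0.2, 0.2, 5.6]
width: 58.5
gripper_force: 44.1
t 5.45 pos [ 588.1 -287.7   37.1] rpy [ 1.799e+02 -1.000e-01  8.000e+00] F [-0.2  0.2  5.6] w 58.5 | shift cm [ -3.82 -26.55  -9.84] turn [ 0.1 -0.1  0.3]
```

```bash
python3 -m creep '[{"grip":5.5,"x":0,"y":0,"z":-2.5,"wx":0,"wy":0,"wz":0},{"grip":5.5,"x":0,"y":0,"z":-3.5,"wx":0,"wy":0,"wz":0},{"grip":5.5,"x":-0.3,"y":-2,"z":-3,"wx":0,"wy":0,"wz":0},{"grip":5.5,"x":-0.5,"y":-3.5,"z":-2.3,"wx":0,"wy":0,"wz":0},{"grip":5.5,"x":-0.5,"y":-3.5,"z":0,"wx":0,"wy":0,"wz":0},{"grip":5.5,"x":-0.5,"y":-3.5,"z":0,"wx":0,"wy":0,"wz":0},{"grip":5.5,"x":-0.5,"y":-3.5,"z":0,"wx":0,"wy":0,"wz":0},{"grip":5.5,"x":-0.5,"y":-3.5,"z":0,"wx":0,"wy":0,"wz":0},{"grip":5.5,"x":-0.5,"y":-3.5,"z":0,"wx":0,"wy":0,"wz":0},{"grip":5.5,"x":-0.5,"y":-2.5,"z":0,"wx":0,"wy":0,"wz":0},{"grip":5.5,"x":0,"y":-1,"z":0,"wx":0,"wy":0,"wz":0},{"grip":5.5,"x":0,"y":0,"z":0,"wx":0,"wy":0,"wz":0}]'
python3 - <<'E'
from h import *
go(515,41,62,7.7)
f=imaging.grab_frame('wrist'); save(f,'w2.png'); np.savez('w2.npz',m=f['mtx'],o=f['origin'],q=f['orientation'])
for k,z in (('pot_c',26),('bay_mid',26),('bay_near',26),('tray',14),('push_bar',46)):
  for d in nets.pinpoint(k,f)[:2]: print(k,round(d['p'],2),np.round(d['location']),ray(f,d['location'],z).round()[:2])
E
```

```text
time: 6.65
tool_pos: [512.5, -28.6, 148.6]
ee_rot: [-180.0, -0.0, 8.2]
contact_force: [0.9, 0.1, -3.0]
width: 58.1
gripper_force: 44.6
t 6.65 pos [512.5 -28.6 148.6] rpy [-180.    -0.     8.2] F [ 0.9  0.1 -3. ] w 58.1 | shift cm [ 1.23 -6.85  8.66] turn [-0.  -0.   0.5]
pot_c 0.85 [319. 281.] [479. -34.]
pot_c 0.74 [206. 108.] [589.  56.]
bay_mid 0.88 [214. 215.] [518.  46.]
bay_near 0.86 [216. 304.] [449.  41.]
tray 0.7 [219. 210.] [519.  46.]
push_bar 0.95 [370. 224.] [532. -60.]
```

View pics/w2.png

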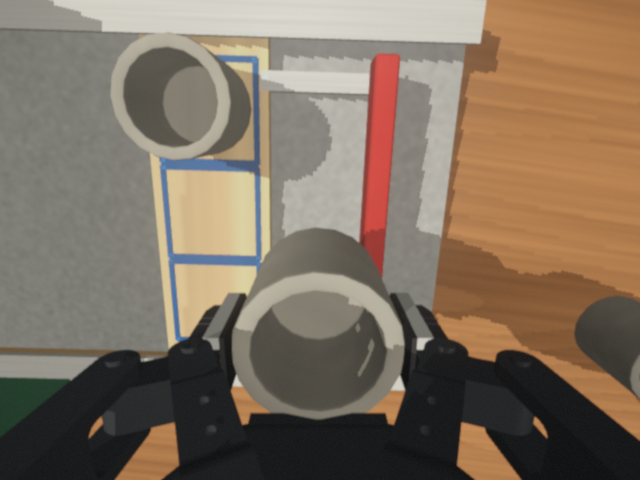

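The wrist view shows the empty middle square's corners at (166,165), (258,164), (260,260) and (171,259). Pot_c's rim is centred at (171,96).

```bash
python3 - <<'E'
from h import *
d=np.load('w2.npz'); f=dict(mtx=d['m'],origin=d['o'],orientation=d['q'])
P=np.array([ray(f,p,26)[:2] for p in ((166,165),(258,164),(260,260),(171,259))]); print(P.round(1),P.mean(0).round(1))
for a,b in ((0,1),(3,2),(3,0),(2,1)): v=P[b]-P[a]; print(np.hypot(*v).round(1),np.degrees(np.arctan2(v[1],v[0])).round(1))
print('potc',ray(f,(171,96),86).round(1), ray(f,(387,60),58)[:2].round(1))
print('held rim',ray(f,(318,345),171).round(1))
c=P.mean(0); go(c[0],c[1],66,7.7)
E
```

```text
[[548.2  81. ]
 [557.7  19.2]
 [489.1  11. ]
 [480.6  75.5]] [518.9  46.7]
62.6 -81.2
65.1 -82.5
67.7 4.6
69.1 6.8
potc [590.6  56.2  86. ] [627.2 -50.4]
held rim [515.4 -27.9 171. ]
t 6.95 pos [512.7 -31.7 148.4] rpy [179.9  -0.    7.9] F [-0.6 -0.2 -2.3] w 58.4 | shift cm [ 1.69 -7.69  8.23] turn [ 0.1 -0.   0.2]
```

```bash
python3 -m creep '[{"grip":5.5,"x":0.4,"y":-2.5,"z":0,"wx":0,"wy":0,"wz":0},{"grip":5.5,"x":0.5,"y":-3,"z":1,"wx":0,"wy":0,"wz":0},{"grip":5.5,"x":0.6,"y":-1.95,"z":2.5,"wx":0,"wy":0,"wz":0},{"grip":5.5,"x":0,"y":0,"z":2.3,"wx":0,"wy":0,"wz":0},{"grip":5.5,"x":0,"y":0,"z":1,"wx":0,"wy":0,"wz":0},{"grip":5.5,"x":0,"y":0,"z":0,"wx":0,"wy":0,"wz":0}]'
python3 - <<'E'
from h import *
go(517,44,63,7.7)
f=imaging.grab_frame('wrist'); save(f,'w3.png'); np.savez('w3.npz',m=f['mtx'],o=f['origin'],q=f['orientation'])
E
```

```text
time: 7.55
tool_pos: [516.1, 44.5, 79.3]
ee_rot: [179.9, 0.2, 7.9]
contact_force: [-0.7, -0.9, -2.6]
width: 58.0
gripper_force: 44.5
t 7.55 pos [516.1  44.5  79.3] rpy [179.9   0.2   7.9] F [-0.7 -0.9 -2.6] w 58.0 | shift cm [0.09 0.06 1.63] turn [0.1 0.2 0.2]
```

View pics/w3.png

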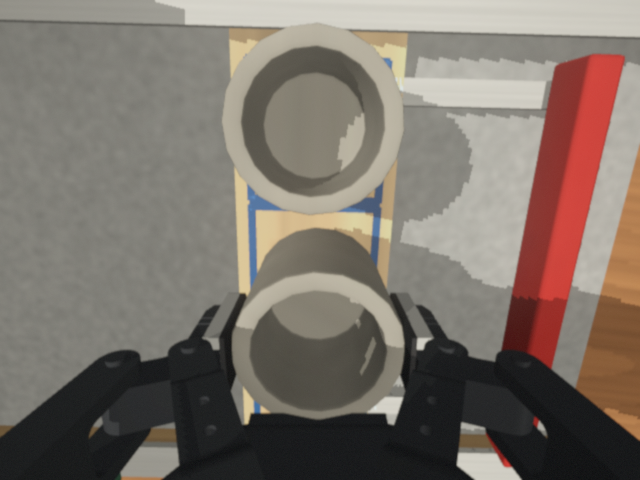

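The held pot is at (318,345) in line with pot_c at (313,119). The line between their squares is at row 207.

```bash
python3 - <<'E'
from h import *
d=np.load('w3.npz'); f=dict(mtx=d['m'],origin=d['o'],orientation=d['q'])
c=ray(f,(313,119),86);h=ray(f,(318,345),102.3)
ux=np.array([-.134,.991,0]);uy=np.array([-.991,-.134,0])
print(c.round(1),h.round(1),'rel tray x,y',(h-c)@ux,(h-c)@uy)
a,b=ray(f,(251,203),26),ray(f,(380,207),26); m=(a+b)/2; print('line',a.round(1),b.round(1),'held rel line',(h-m)@ux,(h-m)@uy,'potc rel',(c-m)@ux,(c-m)@uy)
l,rr=ray(f,(240,245),26),ray(f,(392,245),26)
print('deck edges vs held x',(h-l)@ux,(h-rr)@ux)
E
```

```text
[591.4  56.8  86. ] [519.4  45.2 102.3] rel tray x,y -1.8832105556122354 72.9352783250008
line [548.5  83.5  26. ] [555.5  18.   26. ] held rel line -1.1202543853062399 33.04927164418755 potc rel 0.7629561703059955 -39.886006680813246
deck edges vs held x -40.90421683505206 39.201545969876705
```

```bash
python3 -m creep '[{"grip":5.5,"x":0,"y":-0.1,"z":0.8,"wx":0,"wy":0,"wz":0},{"grip":5.5,"x":0,"y":0,"z":0.5,"wx":0,"wy":0,"wz":0},{"grip":5.5,"x":0,"y":0,"z":0.3,"wx":0,"wy":0,"wz":0},{"grip":5.5,"x":0,"y":0,"z":0,"wx":0,"wy":0,"wz":0},{"grip":5.5,"x":0,"y":0,"z":0,"wx":0,"wy":0,"wz":0}]'
```

```text
time: 8.1
tool_pos: [516.8, 46.7, 64.5]
ee_rot: [180.0, -0.0, 8.0]
contact_force: [-0.3, 0.1, -2.2]
width: 58.3
gripper_force: 44.6
```

Force is still -2.2 N, so it isn't touching yet. I'll lower a bit more.

```bash
python3 -m creep '[{"grip":5.5,"x":0,"y":0,"z":0.12,"wx":0,"wy":0,"wz":0},{"grip":5.5,"x":0,"y":0,"z":0,"wx":0,"wy":0,"wz":0},{"grip":5.5,"x":0,"y":0,"z":0,"wx":0,"wy":0,"wz":0}]'
```

```text
time: 8.4
tool_pos: [516.8, 46.9, 63.3]
ee_rot: [180.0, -0.0, 8.0]
contact_force: [-0.2, 0.0, -2.5]
width: 58.4
gripper_force: 44.6
```

```bash
python3 -m creep '[{"grip":5.5,"x":0,"y":0,"z":0.12,"wx":0,"wy":0,"wz":0},{"grip":5.5,"x":0,"y":0,"z":0,"wx":0,"wy":0,"wz":0},{"grip":5.5,"x":0,"y":0,"z":0,"wx":0,"wy":0,"wz":0}]'
```

```text
time: 8.7
tool_pos: [516.8, 46.8, 63.0]
ee_rot: [180.0, -0.0, 8.0]
contact_force: [-3.1, 0.8, 8.0]
width: 58.2
gripper_force: 45.6
```

```bash
python3 -m creep '[{"grip":8.0,"x":0,"y":0,"z":0,"wx":0,"wy":0,"wz":0},{"grip":8.0,"x":0,"y":0,"z":0,"wx":0,"wy":0,"wz":0},{"grip":8.0,"x":0,"y":0,"z":0,"wx":0,"wy":0,"wz":0},{"grip":8.0,"x":0,"y":0,"z":-1.5,"wx":0,"wy":0,"wz":0},{"grip":8.0,"x":0,"y":0,"z":-2.5,"wx":0,"wy":0,"wz":0},{"grip":8.0,"x":0,"y":0,"z":-3.5,"wx":0,"wy":0,"wz":0},{"grip":8.0,"x":0,"y":0,"z":-2.5,"wx":0,"wy":0,"wz":0},{"grip":8.0,"x":-0.9,"y":3,"z":0,"wx":0,"wy":0,"wz":0},{"grip":8.0,"x":-1.1,"y":3.5,"z":0,"wx":0,"wy":0,"wz":0},{"grip":8.0,"x":-1.1,"y":3.5,"z":0,"wx":0,"wy":0,"wz":0},{"grip":8.0,"x":-1.1,"y":3.5,"z":0,"wx":0,"wy":0,"wz":0},{"grip":8.0,"x":-1.1,"y":3.5,"z":0,"wx":0,"wy":0,"wz":0}]'
python3 - <<'E'
from h import *
f=imaging.grab_frame('wrist'); save(f,'w4.png'); np.savez('w4.npz',m=f['mtx'],o=f['origin'],q=f['orientation'])
go(463,-287,100,8)
E
```

```text
time: 9.9
tool_pos: [487.6, -130.3, 162.0]
ee_rot: [180.0, -0.0, 8.0]
contact_force: [0.6, 0.2, 0.0]
width: 79.9
gripper_force: 0.0
t 9.95 pos [ 485.5 -138.8  162.1] rpy [1.797e+02 1.000e-01 7.400e+00] F [-1.5 -6.   0.1] w 80.2 | shift cm [-4.14 14.36  6.3 ] turn [ 0.3  0.1 -0.6]
```

View pics/w4.png

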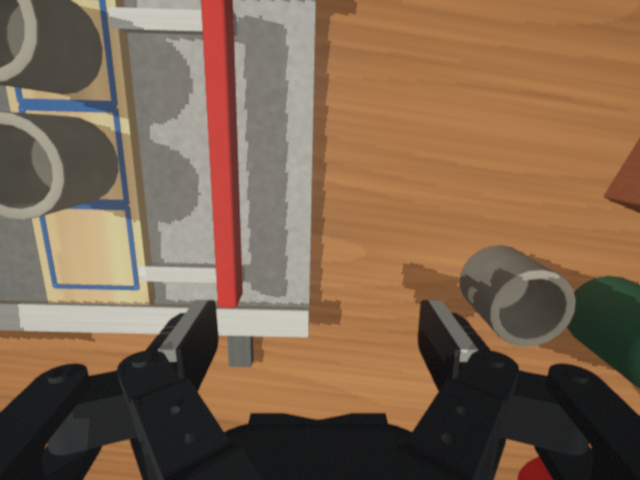

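Pot B stands in the middle square. The near square's corners are about (38,210), (127,206), (138,290) and (53,287), and pot A's rim is at (532,307).

```bash
python3 - <<'E'
from h import *
d=np.load('w4.npz'); f=dict(mtx=d['m'],origin=d['o'],orientation=d['q'])
P=np.array([ray(f,p,26)[:2] for p in ((38,210),(127,206),(138,290),(53,287))]); print(P.round(1).tolist(),P.mean(0).round(1))
a=ray(f,(532,307),60);print(a.round(1)); go(a[0],a[1],37,8)
E
```

```text
[[475.5, 77.2], [487.7, 12.0], [420.9, 3.7], [414.2, 70.0]] [449.6  40.8]
[ 463.8 -285.2   60. ]
t 9.95 pos [ 485.5 -138.8  162.1] rpy [1.797e+02 1.000e-01 7.400e+00] F [-1.5 -6.   0.1] w 80.2 | shift cm [-4.02 14.16 12.6 ] turn [ 0.3  0.1 -0.6]
```

```bash
python3 -m creep '[{"grip":8.0,"x":-0.7,"y":2.2,"z":0,"wx":0,"wy":0,"wz":0},{"grip":8.0,"x":-1.0,"y":3.2,"z":0.5,"wx":0,"wy":0,"wz":0},{"grip":8.0,"x":-1.0,"y":3.2,"z":1.5,"wx":0,"wy":0,"wz":0},{"grip":8.0,"x":-1.0,"y":3.2,"z":1.5,"wx":0,"wy":0,"wz":0},{"grip":8.0,"x":-0.6,"y":2.2,"z":1.5,"wx":0,"wy":0,"wz":0},{"grip":8.0,"x":-0.3,"y":1.2,"z":0,"wx":0,"wy":0,"wz":0},{"grip":8.0,"x":0,"y":0,"z":0,"wx":0,"wy":0,"wz":0},{"grip":8.0,"x":0,"y":0,"z":0,"wx":0,"wy":0,"wz":0}]'
python3 -c "
from h import *
go(463.5,-286.5,37,8)"
```

```text
time: 10.75
tool_pos: [464.5, -284.5, 112.7]
ee_rot: [-180.0, -0.1, 8.1]
contact_force: [0.5, 0.6, 0.0]
width: 80.2
gripper_force: 0.0
t 10.75 pos [ 464.5 -284.5  112.7] rpy [-1.8e+02 -1.0e-01  8.1e+00] F [0.5 0.6 0. ] w 80.2 | shift cm [-0.13  0.18  7.56] turn [-0.  -0.1  0.1]
```

```bash
python3 -m creep '[{"grip":8.0,"x":-0.1,"y":0.1,"z":2,"wx":0,"wy":0,"wz":0},{"grip":8.0,"x":0,"y":0,"z":3,"wx":0,"wy":0,"wz":0},{"grip":8.0,"x":0,"y":0,"z":2,"wx":0,"wy":0,"wz":0},{"grip":8.0,"x":0,"y":0,"z":0.5,"wx":0,"wy":0,"wz":0},{"grip":8.0,"x":0,"y":0,"z":0,"wx":0,"wy":0,"wz":0},{"grip":5.5,"x":0,"y":0,"z":0,"wx":0,"wy":0,"wz":0},{"grip":5.5,"x":0,"y":0,"z":0,"wx":0,"wy":0,"wz":0},{"grip":5.5,"x":0,"y":0,"z":0,"wx":0,"wy":0,"wz":0},{"grip":5.5,"x":0,"y":0,"z":0,"wx":0,"wy":0,"wz":0},{"grip":5.5,"x":0,"y":0,"z":0,"wx":0,"wy":0,"wz":0}]' 40
python3 -c "
from h import *
go(447,35,140,8)"
```

```text
time: 11.75
tool_pos: [463.7, -286.6, 38.7]
ee_rot: [180.0, -0.1, 8.1]
contact_force: [-1.7, 2.3, 6.4]
width: 60.0
gripper_force: 42.9
t 11.75 pos [ 463.7 -286.6   38.7] rpy [ 1.8e+02 -1.0e-01  8.1e+00] F [-1.7  2.3  6.4] w 60.0 | shift cm [  2.88 -32.07 -10.14] turn [ 0.  -0.1  0.1]
```

```bash
python3 -m creep '[{"grip":5.5,"x":0,"y":0,"z":-2.5,"wx":0,"wy":0,"wz":0},{"grip":5.5,"x":0,"y":0,"z":-3.5,"wx":0,"wy":0,"wz":0},{"grip":5.5,"x":0.17,"y":-2.0,"z":-3,"wx":0,"wy":0,"wz":0},{"grip":5.5,"x":0.4,"y":-3.5,"z":-1,"wx":0,"wy":0,"wz":0},{"grip":5.5,"x":0.4,"y":-3.7,"z":0,"wx":0,"wy":0,"wz":0},{"grip":5.5,"x":0.4,"y":-3.7,"z":0,"wx":0,"wy":0,"wz":0},{"grip":5.5,"x":0.4,"y":-3.7,"z":0,"wx":0,"wy":0,"wz":0},{"grip":5.5,"x":0.4,"y":-3.7,"z":0,"wx":0,"wy":0,"wz":0},{"grip":5.5,"x":0.4,"y":-3.7,"z":0,"wx":0,"wy":0,"wz":0},{"grip":5.5,"x":0.4,"y":-3.7,"z":0,"wx":0,"wy":0,"wz":0},{"grip":5.5,"x":0.2,"y":-3.0,"z":0,"wx":0,"wy":0,"wz":0},{"grip":5.5,"x":0,"y":-1.6,"z":0,"wx":0,"wy":0,"wz":0}]'
python3 -m creep '[{"grip":5.5,"x":0,"y":0,"z":1,"wx":0,"wy":0,"wz":0},{"grip":5.5,"x":0,"y":0,"z":2,"wx":0,"wy":0,"wz":0},{"grip":5.5,"x":0,"y":0,"z":2,"wx":0,"wy":0,"wz":0},{"grip":5.5,"x":0,"y":0,"z":0.5,"wx":0,"wy":0,"wz":0},{"grip":5.5,"x":0,"y":0,"z":0,"wx":0,"wy":0,"wz":0}]'
python3 - <<'E'
from h import *
go(449.5,38,65,8)
f=imaging.grab_frame('wrist'); save(f,'w5.png'); np.savez('w5.npz',m=f['mtx'],o=f['origin'],q=f['orientation'])
E
```

```text
time: 12.95
tool_pos: [449.2, 40.9, 137.7]
ee_rot: [-179.9, -0.1, 8.3]
contact_force: [0.2, 0.2, -3.4]
width: 59.5
gripper_force: 45.2
time: 13.45
tool_pos: [448.7, 36.3, 81.6]
ee_rot: [180.0, 0.1, 7.9]
contact_force: [-0.2, -0.3, -3.0]
width: 60.0
gripper_force: 45.2
t 13.45 pos [448.7  36.3  81.6] rpy [1.8e+02 1.0e-01 7.9e+00] F [-0.2 -0.3 -3. ] w 60.0 | shift cm [ 0.1  -0.16  1.66] turn [ 0.   0.1 -0.1]
```

View pics/w5.png

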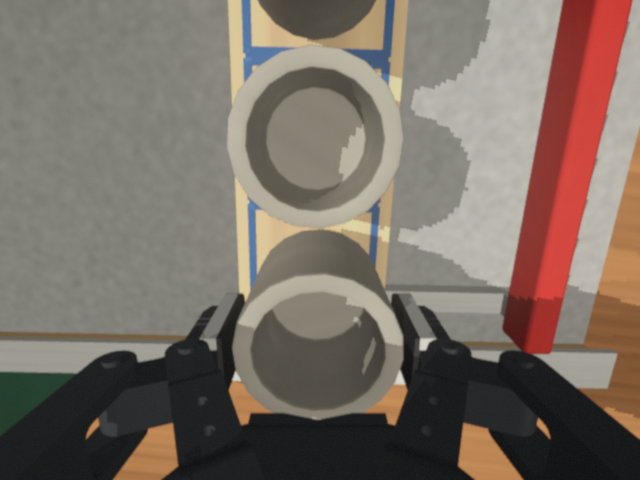

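The held pot is at (318,345), in line with pot B's rim at (315,137).

```bash
python3 - <<'E'
from h import *
d=np.load('w5.npz'); f=dict(mtx=d['m'],origin=d['o'],orientation=d['q'])
c=ray(f,(315,137),86);h=ray(f,(318,345),81.6-38.2+60)
ux=np.array([-.134,.991,0]);uy=np.array([-.991,-.134,0])
a,b=ray(f,(250,57),26),ray(f,(388,60),26); m=(a+b)/2
print(c.round(1),h.round(1),'held-B',(h-c)@ux,(h-c)@uy,'B rel line',(c-m)@ux,(c-m)@uy)
l,rr=ray(f,(238,240),26),ray(f,(390,240),26)
print('edges',(h-l)@ux,(h-rr)@ux,'B',(c-l)@ux,(c-rr)@ux)
E
```

```text
[518.6  47.2  86. ] [451.3  36.9 103.4] held-B -1.2621503111607792 68.05764779628498 B rel line 1.5142156860417835 34.247514552130895
edges -42.349448254258675 38.410564468660844 B -41.087297943097894 39.672714779821625
```

```bash
python3 -m creep '[{"grip":5.5,"x":0,"y":-0.13,"z":0.8,"wx":0,"wy":0,"wz":0},{"grip":5.5,"x":0,"y":0,"z":0.5,"wx":0,"wy":0,"wz":0},{"grip":5.5,"x":0,"y":0,"z":0.3,"wx":0,"wy":0,"wz":0},{"grip":5.5,"x":0,"y":0,"z":0.1,"wx":0,"wy":0,"wz":0},{"grip":5.5,"x":0,"y":0,"z":0.08,"wx":0,"wy":0,"wz":0},{"grip":5.5,"x":0,"y":0,"z":0,"wx":0,"wy":0,"wz":0}]'
```

```text
time: 14.1
tool_pos: [448.7, 38.6, 64.7]
ee_rot: [180.0, -0.0, 8.0]
contact_force: [-1.1, 0.1, 3.2]
width: 59.8
gripper_force: 45.8
```

```bash
python3 -m creep '[{"grip":8.0,"x":0,"y":0,"z":0,"wx":0,"wy":0,"wz":0},{"grip":8.0,"x":0,"y":0,"z":0,"wx":0,"wy":0,"wz":0},{"grip":8.0,"x":0,"y":0,"z":0,"wx":0,"wy":0,"wz":0},{"grip":8.0,"x":0,"y":0,"z":-1.5,"wx":0,"wy":0,"wz":0},{"grip":8.0,"x":0,"y":0,"z":-2.5,"wx":0,"wy":0,"wz":0},{"grip":8.0,"x":0,"y":0,"z":-3.5,"wx":0,"wy":0,"wz":0},{"grip":8.0,"x":0,"y":0,"z":-2.5,"wx":0,"wy":0,"wz":0},{"grip":0,"x":1.37,"y":2.95,"z":0,"wx":0,"wy":0,"wz":0},{"grip":0,"x":1.35,"y":2.95,"z":0,"wx":0,"wy":0,"wz":0},{"grip":0,"x":1.35,"y":2.95,"z":0,"wx":0,"wy":0,"wz":0},{"grip":0,"x":1.35,"y":2.95,"z":0,"wx":0,"wy":0,"wz":0},{"grip":0,"x":1.35,"y":2.95,"z":0,"wx":0,"wy":0,"wz":0}]'
python3 -m creep '[{"grip":0,"x":0,"y":0,"z":0,"wx":0,"wy":0,"wz":0},{"grip":0,"x":0,"y":0,"z":0,"wx":0,"wy":0,"wz":0},{"grip":0,"x":0,"y":0,"z":0,"wx":0,"wy":0,"wz":0}]'
python3 - <<'E'
from h import *
go(536.3,-98,51,7.7)
f=imaging.grab_frame('wrist'); save(f,'w6.png'); np.savez('w6.npz',m=f['mtx'],o=f['origin'],q=f['orientation'])
E
```

```text
time: 15.3
tool_pos: [536.9, -99.3, 164.2]
ee_rot: [-180.0, 0.0, 8.0]
contact_force: [-0.5, -0.1, 0.4]
width: 6.9
gripper_force: 0.0
time: 15.6
tool_pos: [535.7, -96.8, 164.0]
ee_rot: [-179.9, 0.1, 8.1]
contact_force: [-0.1, -0.3, 0.2]
width: -0.0
gripper_force: 0.0
t 15.6 pos [535.7 -96.8 164. ] rpy [-1.799e+02  1.000e-01  8.100e+00] F [-0.1 -0.3  0.2] w -0.0 | shift cm [ 0.06  0.15 11.3 ] turn [-0.1  0.1  0.4]
```

View pics/w6.png

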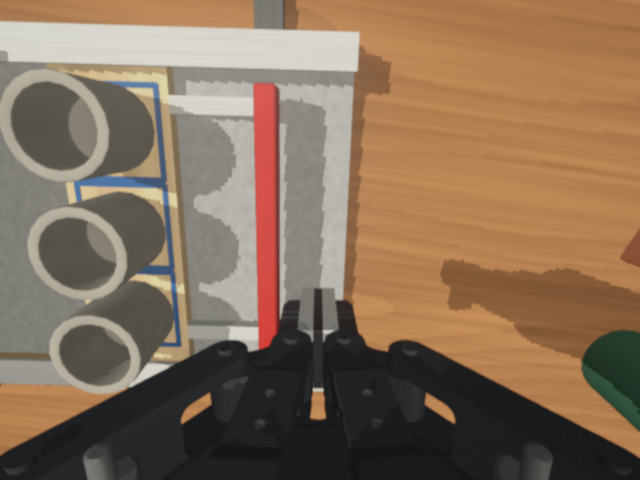

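All three pots stand in a row. The bar's far end is at (266,84), and the closed fingers are behind the bar at (318,310).

```bash
python3 - <<'E'
from h import *
d=np.load('w6.npz'); f=dict(mtx=d['m'],origin=d['o'],orientation=d['q'])
e=ray(f,(266,84),58);print(e.round(1),(e-100*np.array([.991,.134,0])).round(1)); 
e2=ray(f,(277,340),58);print('rear edge near',e2.round(1),'rear edge far',ray(f,(278,95),58).round(1))
d=np.load('w4.npz'); f=dict(mtx=d['m'],origin=d['o'],orientation=d['q'])
n=ray(f,(230,305),58); print(n.round(1),(n+100*np.array([.991,.134,0])).round(1))
E
```

```text
[630.1 -51.7  58. ] [531.  -65.1  58. ]
rear edge near [458.2 -77.3  58. ] rear edge far [625.  -59.5  58. ]
[434.8 -75.2  58. ] [533.9 -61.8  58. ]
```

```bash
python3 -m creep '[{"grip":0,"x":0.1,"y":0.3,"z":2,"wx":0,"wy":0,"wz":0.3},{"grip":0,"x":0,"y":0,"z":3,"wx":0,"wy":0,"wz":0},{"grip":0,"x":0,"y":0,"z":3,"wx":0,"wy":0,"wz":0},{"grip":0,"x":0,"y":0,"z":2.3,"wx":0,"wy":0,"wz":0},{"grip":0,"x":0,"y":0,"z":1,"wx":0,"wy":0,"wz":0},{"grip":0,"x":0,"y":-0.4,"z":0,"wx":0,"wy":0,"wz":0},{"grip":0,"x":0,"y":-0.4,"z":0,"wx":0,"wy":0,"wz":0},{"grip":0,"x":0,"y":-0.4,"z":0,"wx":0,"wy":0,"wz":0},{"grip":0,"x":0,"y":-0.3,"z":0,"wx":0,"wy":0,"wz":0},{"grip":0,"x":0,"y":-0.3,"z":0,"wx":0,"wy":0,"wz":0}]'
```

```text
time: 16.65
tool_pos: [535.9, -82.6, 52.0]
ee_rot: [180.0, -0.1, 7.7]
contact_force: [-1.0, -0.0, -1.0]
width: 0.6
gripper_force: 0.0
```

```bash
python3 -m creep '[{"grip":0,"x":0,"y":-0.2,"z":0,"wx":0,"wy":0,"wz":0},{"grip":0,"x":0,"y":-0.2,"z":0,"wx":0,"wy":0,"wz":0},{"grip":0,"x":0,"y":-0.2,"z":0,"wx":0,"wy":0,"wz":0},{"grip":0,"x":0,"y":-0.2,"z":0,"wx":0,"wy":0,"wz":0},{"grip":0,"x":0,"y":-0.2,"z":0,"wx":0,"wy":0,"wz":0},{"grip":0,"x":0,"y":-0.2,"z":0,"wx":0,"wy":0,"wz":0},{"grip":0,"x":0,"y":-0.2,"z":0,"wx":0,"wy":0,"wz":0},{"grip":0,"x":0,"y":-0.2,"z":0,"wx":0,"wy":0,"wz":0},{"grip":0,"x":0,"y":-0.2,"z":0,"wx":0,"wy":0,"wz":0},{"grip":0,"x":0,"y":-0.2,"z":0,"wx":0,"wy":0,"wz":0}]'
python3 -c "
from h import *
s=monitor.state();print(s['contact_force'],s['moment'])"
```

```text
time: 17.65
tool_pos: [532.8, -63.0, 51.2]
ee_rot: [180.0, 0.0, 7.7]
contact_force: [0.7, -3.3, 1.6]
width: 0.0
gripper_force: 1.7
[ 0.7235659  -3.31817189  1.62801954] [-0.69318034 -0.09218418 -0.05161793]
```

```bash
python3 -m creep '[{"grip":0,"x":0,"y":-0.3,"z":0,"wx":0,"wy":0,"wz":0},{"grip":0,"x":0,"y":-0.4,"z":0,"wx":0,"wy":0,"wz":0},{"grip":0,"x":0,"y":-0.5,"z":0,"wx":0,"wy":0,"wz":0},{"grip":0,"x":0,"y":-0.6,"z":0,"wx":0,"wy":0,"wz":0},{"grip":0,"x":0,"y":-0.6,"z":0,"wx":0,"wy":0,"wz":0},{"grip":0,"x":0,"y":-0.6,"z":0,"wx":0,"wy":0,"wz":0},{"grip":0,"x":0,"y":-0.6,"z":0,"wx":0,"wy":0,"wz":0},{"grip":0,"x":0,"y":-0.6,"z":0,"wx":0,"wy":0,"wz":0},{"grip":0,"x":0,"y":-0.6,"z":0,"wx":0,"wy":0,"wz":0},{"grip":0,"x":0,"y":-0.6,"z":0,"wx":0,"wy":0,"wz":0},{"grip":0,"x":0,"y":-0.5,"z":0,"wx":0,"wy":0,"wz":0},{"grip":0,"x":0,"y":-0.4,"z":0,"wx":0,"wy":0,"wz":0}]'
python3 - <<'E'
from h import *
s=monitor.state();print(s['moment'])
f=imaging.grab_frame('top'); save(f,'t7.png'); c=f['frame'][120:320,180:440]; cv2.imwrite('pics/t7c.png',cv2.resize(c[:,:,::-1],None,fx=3,fy=3,interpolation=cv2.INTER_CUBIC))
E
```

```text
time: 18.85
tool_pos: [524.7, -0.4, 51.3]
ee_rot: [180.0, -0.0, 7.7]
contact_force: [3.1, -4.4, -0.0]
width: 0.2
gripper_force: 2.5
[-9.47092221e-01 -5.42763244e-01  8.37775746e-04]
```

View pics/t7c.png

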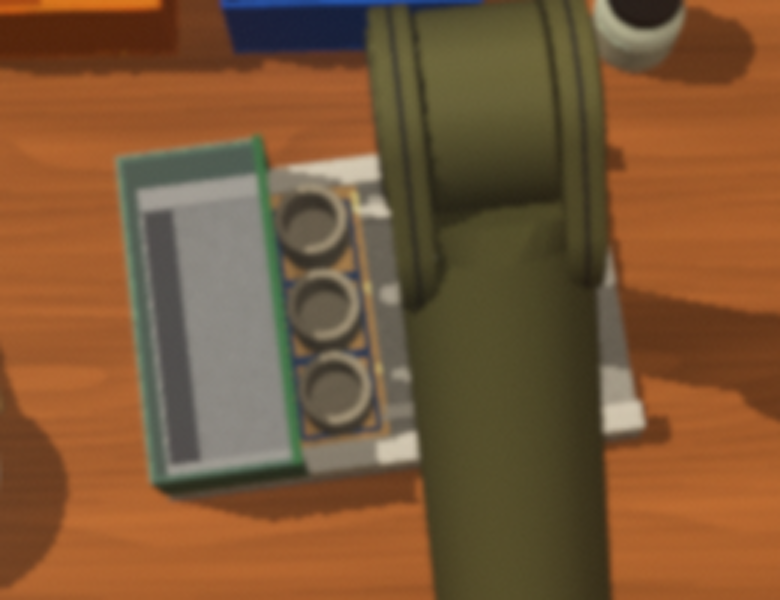

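The tray slides in square, with three upright pots now at the box mouth: (313,222), (325,307) and (337,388) in the crop. I'll keep pushing.

```bash
python3 -m creep '[{"grip":0,"x":0,"y":-0.4,"z":0,"wx":0,"wy":0,"wz":0},{"grip":0,"x":0,"y":-0.5,"z":0,"wx":0,"wy":0,"wz":0},{"grip":0,"x":0,"y":-0.6,"z":0,"wx":0,"wy":0,"wz":0},{"grip":0,"x":0,"y":-0.6,"z":0,"wx":0,"wy":0,"wz":0},{"grip":0,"x":0,"y":-0.6,"z":0,"wx":0,"wy":0,"wz":0},{"grip":0,"x":0,"y":-0.6,"z":0,"wx":0,"wy":0,"wz":0},{"grip":0,"x":0,"y":-0.6,"z":0,"wx":0,"wy":0,"wz":0},{"grip":0,"x":0,"y":-0.6,"z":0,"wx":0,"wy":0,"wz":0},{"grip":0,"x":0,"y":-0.6,"z":0,"wx":0,"wy":0,"wz":0},{"grip":0,"x":0,"y":-0.5,"z":0,"wx":0,"wy":0,"wz":0},{"grip":0,"x":0,"y":-0.4,"z":0,"wx":0,"wy":0,"wz":0}]'
python3 -m creep '[{"grip":0,"x":0,"y":-0.3,"z":0,"wx":0,"wy":0,"wz":0},{"grip":0,"x":0,"y":-0.3,"z":0,"wx":0,"wy":0,"wz":0},{"grip":0,"x":0,"y":-0.3,"z":0,"wx":0,"wy":0,"wz":0},{"grip":0,"x":0,"y":-0.3,"z":0,"wx":0,"wy":0,"wz":0}]'
python3 - <<'E'
from h import *
f=imaging.grab_frame('scene'); go(0,0,0)
for d in nets.pinpoint('tray',f)[:1]+nets.pinpoint('push_bar',f)[:1]: print(d['p'],ray(f,d['location'],26))
E
```

```text
time: 20.0
tool_pos: [516.8, 58.3, 51.3]
ee_rot: [180.0, -0.1, 7.7]
contact_force: [3.2, -5.7, 0.0]
width: 0.4
gripper_force: 2.8
time: 20.4
tool_pos: [515.4, 69.7, 51.3]
ee_rot: [179.9, -0.1, 7.6]
contact_force: [3.5, -5.1, -0.7]
width: 0.4
gripper_force: 2.7
t 20.45 pos [515.   70.7  51.2] rpy [180.   -0.    7.7] F [ 2.  -3.3  0.4] w 0.3 | shift cm [-51.98   0.1    5.09] turn [ 0. -0. -0.]
0.65 [ 469.92235044 -369.34801495   26.        ]
0.8 [518.61769796  73.50678258  26.        ]
```

```bash
python3 -m creep '[{"grip":0,"x":0,"y":-0.3,"z":0,"wx":0,"wy":0,"wz":0},{"grip":0,"x":0,"y":-0.3,"z":0,"wx":0,"wy":0,"wz":0},{"grip":0,"x":0,"y":-0.3,"z":0,"wx":0,"wy":0,"wz":0},{"grip":0,"x":0,"y":-0.3,"z":0,"wx":0,"wy":0,"wz":0}]'
python3 -m creep '[{"grip":0,"x":0,"y":-0.2,"z":0,"wx":0,"wy":0,"wz":0},{"grip":0,"x":0,"y":-0.2,"z":0,"wx":0,"wy":0,"wz":0},{"grip":0,"x":0,"y":-0.2,"z":0,"wx":0,"wy":0,"wz":0}]'
```

```text
time: 20.95
tool_pos: [513.4, 79.5, 51.3]
ee_rot: [179.8, -0.0, 7.6]
contact_force: [4.4, -14.2, -0.3]
width: 0.0
gripper_force: 7.2
time: 21.25
tool_pos: [513.3, 79.7, 51.4]
ee_rot: [179.4, -0.0, 7.2]
contact_force: [5.2, -23.8, 0.2]
width: -0.1
gripper_force: 11.7
```

```bash
python3 -m creep '[{"grip":0,"x":0,"y":-0.2,"z":0,"wx":0,"wy":0,"wz":0},{"grip":0,"x":0,"y":-0.2,"z":0,"wx":0,"wy":0,"wz":0},{"grip":0,"x":0,"y":-0.2,"z":0,"wx":0,"wy":0,"wz":0}]'
```

```text
time: 21.55
tool_pos: [513.2, 79.9, 51.6]
ee_rot: [179.0, -0.0, 6.9]
contact_force: [6.9, -33.3, 2.0]
width: 0.1
gripper_force: 17.1
```

It has stopped hard at 33 N. I'll back off, lift clear and check whether it's home or jammed.

```bash
python3 -m creep '[{"grip":0,"x":0,"y":0.8,"z":0,"wx":0,"wy":0,"wz":0},{"grip":0,"x":0,"y":1.5,"z":0,"wx":0,"wy":0,"wz":0},{"grip":0,"x":0,"y":1.7,"z":0,"wx":0,"wy":0,"wz":0},{"grip":0,"x":0,"y":1,"z":-2.5,"wx":0,"wy":0,"wz":0},{"grip":0,"x":0,"y":3,"z":-4,"wx":0,"wy":0,"wz":0},{"grip":0,"x":0,"y":4,"z":-4,"wx":0,"wy":0,"wz":0},{"grip":0,"x":0,"y":4,"z":-2,"wx":0,"wy":0,"wz":0},{"grip":0,"x":0,"y":4,"z":0,"wx":0,"wy":0,"wz":0},{"grip":0,"x":0,"y":4,"z":0,"wx":0,"wy":0,"wz":0},{"grip":0,"x":0,"y":4,"z":0,"wx":0,"wy":0,"wz":0},{"grip":0,"x":0,"y":4,"z":0,"wx":0,"wy":0,"wz":0},{"grip":0,"x":0,"y":2,"z":0,"wx":0,"wy":0,"wz":0}]'
python3 - <<'E'
from h import *
f=imaging.grab_frame('top'); c=f['frame'][150:300,200:400]; cv2.imwrite('pics/t8c.png',cv2.resize(c[:,:,::-1],None,fx=4,fy=4,interpolation=cv2.INTER_CUBIC)); np.savez('t8.npz',m=f['mtx'],o=f['origin'],q=f['orientation'])
for n in('tray','push_bar','bay_mid'):
  for d in nets.pinpoint(n,f)[:1]: print(n,d['p'],d['location'],ray(f,d['location'],26))
go(0,0,0)
E
```

```text
time: 22.75
tool_pos: [555.4, -240.7, 171.2]
ee_rot: [-180.0, 0.1, 7.6]
contact_force: [0.2, -0.2, 0.8]
width: 0.2
gripper_force: 0.0
push_bar 0.77 [298.3, 222.4] [515.14393476 103.33265238  26.        ]
t 22.95 pos [ 555.9 -235.8  171. ] rpy [-1.798e+02  1.000e-01  7.800e+00] F [-0.1  0.3  0.1] w -0.3 | shift cm [-51.86 -30.84  17.27] turn [-0.2  0.1 -0. ]
```

View pics/t8c.png

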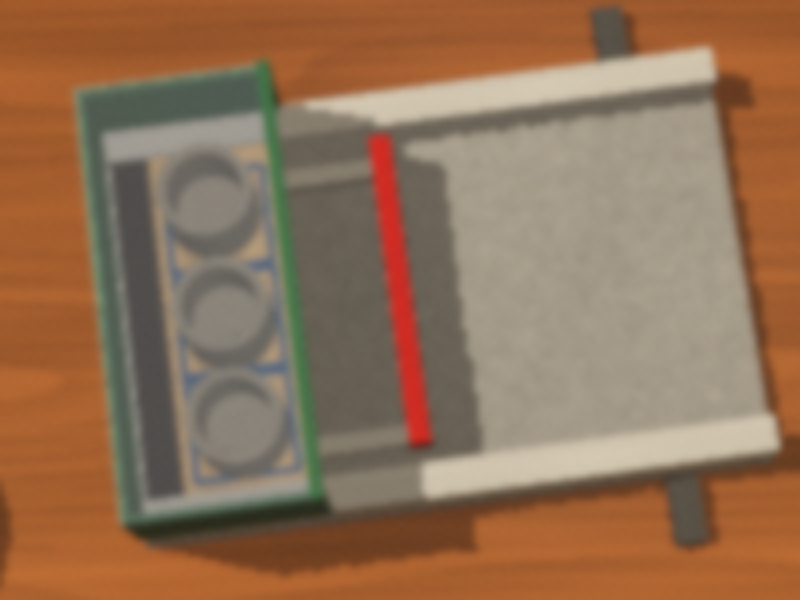

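The deck is flush against the black stop. All three pots stand upright in their squares under the roof, and the bar face is about 53 mm outside the box.

```bash
python3 -c "
from cell import r
print(r.finish_job())"
```

```text
the job is handed in; nothing more can be done
None
```

Both loose pots are in their squares, all three stand upright in one row, the tray is home against the stop in the curing box, and the job is handed in at about 23 s on the robot's clock.

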